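# Pin the laser power sensor on the beam-check jig

### The arm

A 7-joint arm with a two-finger parallel gripper is mounted at the origin on the work surface. World frame = base frame: x ahead of the robot, y to its left, z up, the work surface at z = 0. Lengths are in m, angles in rad, forces in N, time in s.
With the tool pointing down it reaches from about 0.4 to 0.85 m from the base axis. Payload 10.4 kg.
Tool frame: the origin (TCP) lies on the mounting face of the last link; the fingertips stand 173 mm ahead of it and the grasp point (between the pads) lies 155 mm ahead of it; z points along the fingers, y is the line along which they close (so a half turn about z gives the same grasp; the last joint's range is limited). The gripper opens to 85 mm and grips with 20 to 120 N. Pads are 22 mm wide; open, the fingers measure 114 mm over their backs; the gripper's body (76 mm by 85 mm) begins 54 mm behind the grasp point. The pads swing forward as they close: fully open they stand 13 mm farther back than shut.
Start: joints at [1.235, 0.332, -0.065, 1.46, 0.022, 1.35, -0.088], TCP at [0.192, -0.595, 0.405] pointing down, gripper open.
Joint ranges: [-2.6, 2.6], [-0.5, 2.12], [-1.47, 1.34], [0.16, 2.42], [-1.27, 4.41], [0.06, 2.06], [-2.6, 2.6]. Speed limits (rad/s): [2.22, 2.22, 2.79, 2.79, 3.14, 3.14, 3.14].

### API

Orientations are given as a unit quaternion [w, x, y, z].
In Python, from cell import * gives the robot as it stands. Calls block until the motion is done:
- move_pose(position, orientation): joint-space move of the TCP to a pose.
- movel(position, vel=0.15, rot=None, contact_N=None): straight line of the TCP; rot=None keeps the orientation; vel is the mean speed in m/s. With contact_N (N) it stops when the force on the tool has changed by that much, and returns True; else False.
- movej(angles): joint-space move.
- ungrasp() and grasp(newtons=None): open the fingers fully, or close them until they stop; newtons is the grip in N (None keeps the last).
- pause(seconds).
- solve_ik(position, orientation): joint angles nearest the present ones, or None.
- state(): the state.
- read_camera(name): name is "scene" or "top" or "wrist"; returns a dict with "image" (480x640x3 uint8, red, green, blue), "fx", "fy", "cx", "cy" (pixels), "k1" (the pictures are not rectified: a ray, as slopes to the right and down, at radius r is drawn at 1 + k1 r^2 times it, then the intrinsics apply), "cam_to_world" (4x4, takes a point from camera to world coordinates); the wrist camera has in their place "hand_eye" (4x4, takes a point from camera to tool coordinates, whose origin is the TCP and whose axes are the flange's). Camera axes: x right, y down, z forward; pixel columns grow to the right and rows downward; lengths in m; the calibration is good to about 2 mm. A picture is of the moment at which its call begins: read the wrist's pose just before it. There is no depth.
A pose or a line that the arm cannot do raises MotionError and nothing moves.
- sign_off(): hands the job in; it is judged then, once.
The state is a dict: "t": time; "qpos": joint angles; "qd": joint speeds; "tau": joint torques, N m; "position": TCP position; "tcp_rot": TCP orientation; "force": force on the tool from outside, world axes, zero at the start; "moment": the same for the moment, N m; "grip_width": opening from 0.0 (shut) to 1.0 (fully open); "grasp_force": force on a finger pad.
Only numpy, scipy, OpenCV 4.12 (cv2) and the standard library are available. Lean on these libraries where they do the work, as an engineer would, in place of code of your own. Each camera call takes 0.05 s, during which the arm holds its last target. There are 200 camera calls.

### The job

Put the laser power sensor on the beam-check jig, its round sensing face towards the laser head: gently lay its base plate on the locating pin with the long edge at the guide rail, then slide it along the rail until the round hole finds the pin and the plate drops flat on the jig. Let go of it there, and leave everything else on the desk where it is.

Things in the scene. Friction and masses are not known exactly. Their poses are not given: they have to be found in the camera images.
- sensor: Laser power sensor, 0.2 to 0.37 kg: a bare aluminium base plate 60 (x) x 110 (y) x 8 mm carrying an upright grey block head. Origin: centre of the plate's underside; z up, y along the plate. A narrow screw slot 21 x 7.5 mm at y = +44 mm does not fit the pin. Stands on the desk left of the jig, its y axis up to 43 degrees off the world's y.
- head_top (a point): Centre of the head's top, on the sensor at x = 0, y = +14, z = 60 mm. The head is 44 mm wide in x (two flat bare sides, for gripping) from z = 8 to 60 mm; its round black sensing face looks to the sensor's -y (bezel ends at y = -4 mm, 19 mm radius), the cooling fins on the other side end at y = +35 mm.
- hole (a point): Centre of the plate's round through hole, 12 mm wide, at the underside: sensor x = 0, y = -30 mm, z = 0. Axes as sensor.
- jig: Beam-check jig, fixed on the desk: black breadboard 140 (x) x 300 (y) mm, origin at the centre of its underside, top face at z = 16 mm, y along the guide rail. A white laser head up to 69 mm above the top face lies in a saddle on the -y end (all of it at y < -69 mm), its lens looking to +y; its 36 mm thick handle runs out to y = -340 mm.
- rail_mid (a point): On the jig's guide rail, a fixed aluminium bar 12 mm wide, 12 mm high and 190 mm long along y: centre of the bottom edge of its working face, which looks to -x (jig x = 40.3, y = 50, z = 16 mm). The sensor's +x long edge goes here.
- slot_mid (a point): Middle of the pin slot on the jig's top face (jig x = 10, y = 5 mm); axes as the jig. An upright steel dowel pin, 10 mm thick, 6 mm high, tip chamfered 1.4 mm, is clamped fast in the slot, exactly on its x but anywhere from y = -12 to +12 mm of this point: find it by eye or feel. Home, the plate lies flat on the top face with the sensor's origin 30 mm to +y of the pin.
- cap: Black rubber lens cap, 24 mm wide, 9 mm high, loose on the jig's top face near its -x edge; origin under its centre. A bystander.
- meter: Black hand-held meter, 85 x 125 x 30 mm, on the desk beyond the sensor. Origin under its centre. A bystander.
- electrode: Steel cylinder electrode 25 mm thick, 110 mm long with black end collars, lying on the desk beyond the jig. A bystander.
- clip: Black spring clip, 18 x 40 x 16 mm, on the desk. A bystander.
- post: Post holder on a dark foot 50 x 70 mm, 88 mm tall, on the desk at the left. A bystander.
- driver: Screwdriver 170 mm long, on the desk at the left. A bystander.
Not all that is in view belongs to the job. There is more than one size of the sensor; the one meant has the size given above.

How it is judged:
By the outcome, as a careful person would: the job done as asked, in the order asked, and still so for the second after the job is handed in, with the robot touching nothing.
It also fails if it takes over 64 s, if anything falls off the work surface, if the arm or the gripper's body presses on something with over 40 N, if the wrist force passes 120 N, or if a joint passes its speed limit or range.

## Working session

There is one attempt and no reset: what is moved stays moved. The work goes in short steps, each a Python script; the robot and the scene stay as the last script left them, time stands still between calls to the robot, and variables do not carry over. Pictures are saved under pics/ and viewed, at most 10 in all, crops included, and the job is handed in when it is done.

```bash
mkdir -p pics; ls; cat > h.py <<'E'
from cell import *
import numpy as np, cv2
from scipy.spatial.transform import Rotation as R
def quat(M): q=R.from_matrix(M).as_quat(); return [q[3],q[0],q[1],q[2]]
def rmat(q): return R.from_quat([q[1],q[2],q[3],q[0]]).as_matrix()
def shot(name,fn=None):
    s=state(); c=read_camera(name)
    if 'hand_eye' in c:
        T=np.eye(4); T[:3,:3]=rmat(s['tcp_rot']); T[:3,3]=s['position']; c['cam_to_world']=T@np.array(c['hand_eye'])
    if fn: cv2.imwrite('pics/'+fn,c['image'][:,:,::-1])
    return c
def ray(c,uv):
    K=np.array([[c['fx'],0,c['cx']],[0,c['fy'],c['cy']],[0,0,1.]])
    p=cv2.undistortPoints(np.array(uv,float).reshape(-1,1,2),K,np.array([c['k1'],0,0,0.])).reshape(-1,2)
    T=np.array(c['cam_to_world']); d=np.c_[p,np.ones(len(p))]@T[:3,:3].T
    return T[:3,3],d
def onz(c,uv,z):
    o,d=ray(c,uv); return o+d*((z-o[2])/d[:,2])[:,None]
def proj(c,P):
    T=np.linalg.inv(np.array(c['cam_to_world'])); P=np.atleast_2d(P)@T[:3,:3].T+T[:3,3]
    p=P[:,:2]/P[:,2:]; p=p*(1+c['k1']*(p**2).sum(1))[:,None]
    return p*[c['fx'],c['fy']]+[c['cx'],c['cy']]
E
python3 - <<'E'
from h import *
import pickle
for n in ['top','scene']:
    c=shot(n,n+'.png'); pickle.dump(c,open(n+'.pkl','wb')); print(n,np.round(c['cam_to_world'],3).tolist(),c['fx'],c['k1'])
s=state(); print(s['t'],s['position'],s['tcp_rot'],s['grip_width'])
print(read_camera('wrist')['hand_eye'])
E
```

```text
pics
top [[0.005, -0.986, 0.167, 0.395], [-1.0, -0.001, 0.024, 0.163], [-0.023, -0.167, -0.986, 1.026], [0.0, 0.0, 0.0, 1.0]] 500.33235359952096 0.03931645332602824
scene [[-0.883, 0.29, -0.368, 0.835], [0.469, 0.557, -0.685, 0.681], [0.006, -0.778, -0.628, 0.542], [0.0, 0.0, 0.0, 1.0]] 437.0463390979168 -0.09344106575549353
0.1 [ 0.19228644 -0.59455883  0.40400276] [-6.39855956e-04  9.87794564e-01  1.55760950e-01 -1.24068343e-04] 1.0020450822297107
[[-5.03416397e-04 -9.56444224e-01 -2.91914700e-01  7.42149104e-02]
 [ 9.99999767e-01 -3.47046158e-04 -5.87452384e-04 -1.02591549e-03]
 [ 4.60557564e-04 -2.91914928e-01  9.56444176e-01  3.07474618e-02]
 [ 0.00000000e+00  0.00000000e+00  0.00000000e+00  1.00000000e+00]]
```

View pics/top.png

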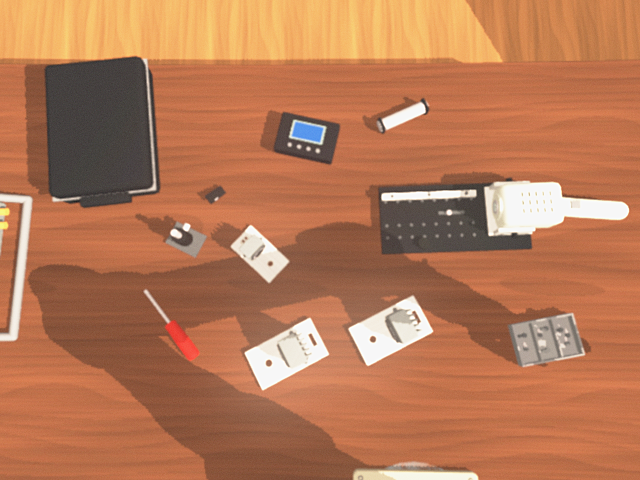

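View pics/scene.png

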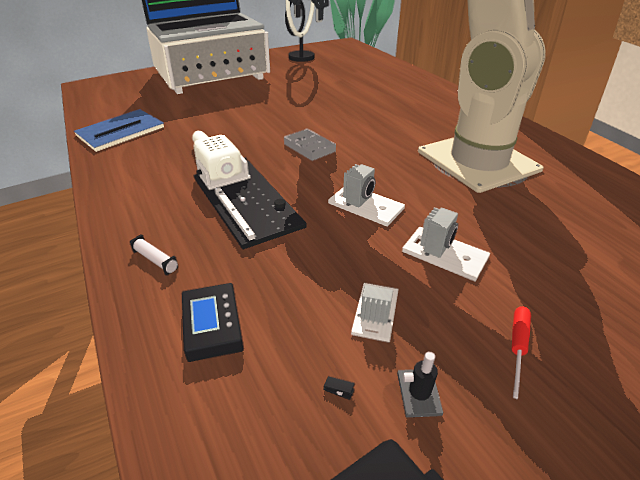

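Candidates for the sensor are three plates in the top view: (260,253), (287,353) and (390,331). The one at (260,253) is smaller, with its hole at (270,264) towards the jig. I'll measure all three, plus the jig with its bright pin/slot at (449,212).

```bash
python3 - <<'E'
from h import *
import pickle
c=pickle.load(open('top.pkl','rb')); im=c['image']
hsv=cv2.cvtColor(im,cv2.COLOR_RGB2HSV)
m=((hsv[...,1]<70)&(hsv[...,2]>120)).astype(np.uint8)
cs,_=cv2.findContours(m,cv2.RETR_EXTERNAL,cv2.CHAIN_APPROX_NONE)
for k in cs:
    if cv2.contourArea(k)<200: continue
    u=k[:,0].mean(0)
    w=onz(c,k[:,0],0.008)[:,:2]
    r=cv2.minAreaRect((w*1000).astype(np.float32)); print(u.round(),np.round(r,1) if 0 else r)
m2=((hsv[...,2]<70)).astype(np.uint8); m2[:,:370]=0;m2[:170]=0;m2[265:]=0; m2[:,540:]=0
ys,xs=np.nonzero(m2); print(cv2.minAreaRect((onz(c,np.c_[xs,ys],.016)[:,:2]*1000).astype(np.float32)))
print('hole,pin,rail ends,cap',onz(c,[[270,264],[449,212],[382,196],[476,193],[397,238]],.02).round(3).tolist())
print('sm hole',onz(c,[[270,264]],.008), 'corners TL..',)
E
```

```text
[416. 476.] ((108.03925323486328, -1.2536468505859375), (13.910218238830566, 229.54689025878906), 0.9343996047973633)
[286. 353.] ((328.4565734863281, 245.70074462890625), (82.18207550048828, 148.2770538330078), 27.873291015625)
[544. 340.] ((359.7884521484375, -262.17669677734375), (82.92217254638672, 128.8621826171875), 11.32685661315918)
[390. 330.] ((375.0652770996094, 39.13225555419922), (81.99662780761719, 148.61111450195312), 26.875141143798828)
[260. 254.] ((526.9354858398438, 303.28948974609375), (112.5505599975586, 61.897361755371094), 47.59164047241211)
[184. 238.] ((559.6875, 456.27740478515625), (71.76691436767578, 54.08727264404297), 63.6514892578125)
[ 17. 260.] ((504.51513671875, 800.9398193359375), (303.2258605957031, 63.620784759521484), 6.114985942840576)
[428. 195.] ((648.3744506835938, -45.370765686035156), (23.541114807128906, 196.62338256835938), 2.156017541885376)
[548. 208.] ((627.8352661132812, -300.86273193359375), (113.35791778564453, 283.3871154785156), 3.017549991607666)
[307. 132.] ((789.4187622070312, 207.4491729736328), (75.47738647460938, 44.64689254760742), 76.80216217041016)
[403. 115.] ((825.0916137695312, 1.7788963317871094), (27.102550506591797, 98.16233825683594), 24.09073829650879)
[149. 134.] ((804.4324951171875, 547.6932373046875), (58.28570556640625, 302.0828552246094), 87.59683227539062)
((605.485107421875, -92.50553894042969), (142.34939575195312, 294.124267578125), 2.406536817550659)
hole,pin,rail ends,cap [[0.504, 0.28, 0.02], [0.611, -0.083, 0.02], [0.645, 0.052, 0.02], [0.651, -0.139, 0.02], [0.558, 0.023, 0.02]]
sm hole [[0.50540852 0.28135805 0.008     ]] corners TL..
```

The plate at (260,253) measures 112 x 62 mm, so it is the sensor. The other two are about 148 x 82 mm. Its y heading is about 47.6° from world x. Next I'll check IK and look at the pin, then the sensor, with the wrist camera.

```bash
cat >> h.py <<'E'
def down(h):  # tool x heading h (deg) in the world, pointing down
    a=np.radians(h); x=np.array([np.cos(a),np.sin(a),0]); z=np.array([0,0,-1.]); return quat(np.c_[x,np.cross(z,x),z])
E
python3 - <<'E'
from h import *
import pickle
for p,h in [((.61,-.06,.4),92.2),((.61,-.06,.4),-87.8),((.61,-.04,.2),92.2),((.61,-.04,.2),-87.8),((.537,.313,.36),47.6),((.537,.313,.36),-132.4),((.537,.313,.2),47.6),((.537,.313,.2),-132.4)]:
    q=solve_ik(p,down(h)); print(p,h,None if q is None else np.round(q,2))
E
```

```text
(0.61, -0.06, 0.4) 92.2 [ 0.58  0.4  -0.73  1.47  0.27  1.37 -0.12]
(0.61, -0.06, 0.4) -87.8 None
(0.61, -0.04, 0.2) 92.2 [ 0.5   0.59 -0.66  1.67  0.41  1.03 -0.25]
(0.61, -0.04, 0.2) -87.8 [-0.82  0.84  1.15  1.74 -0.85  1.15 -2.5 ]
(0.537, 0.313, 0.36) 47.6 [ 0.23  0.66 -1.22  1.49  0.62  1.43 -1.74]
(0.537, 0.313, 0.36) -132.4 [ 0.24  0.67 -1.25  1.49  0.64  1.44  1.38]
(0.537, 0.313, 0.2) 47.6 [-0.06  0.62 -0.72  1.64  0.46  1.05 -1.65]
(0.537, 0.313, 0.2) -132.4 [ 0.25  0.93 -1.25  1.63  0.92  1.28  1.23]
```

```bash
python3 - <<'E'
from h import *
import pickle
move_pose([.61,-.05,.40],down(92.2)); pause(.3)
c=shot('wrist','jig.png'); pickle.dump(c,open('jig.pkl','wb'))
move_pose([.532,.308,.36],down(47.6)); pause(.3)
c=shot('wrist','sens.png'); pickle.dump(c,open('sens.pkl','wb'))
s=state();print(s['t'],s['position'],s['qpos'].round(2) if hasattr(s['qpos'],'round') else s['qpos'])
E
```

```text
4.6667 [0.53229084 0.30755248 0.36001158] [-0.01  0.44 -0.77  1.52  0.31  1.31 -1.56]
```

View pics/jig.png

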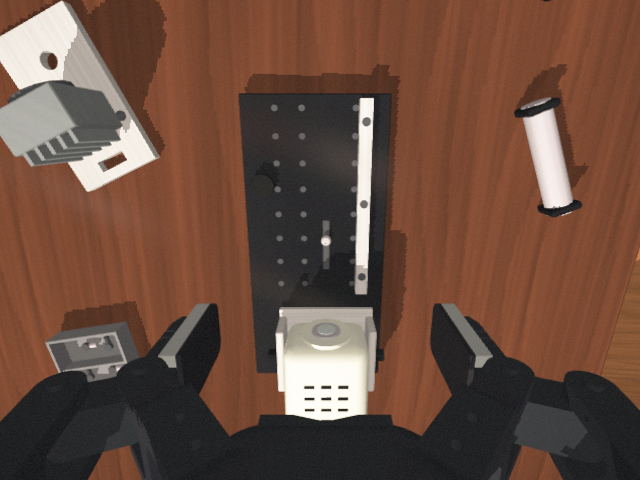

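View pics/sens.png

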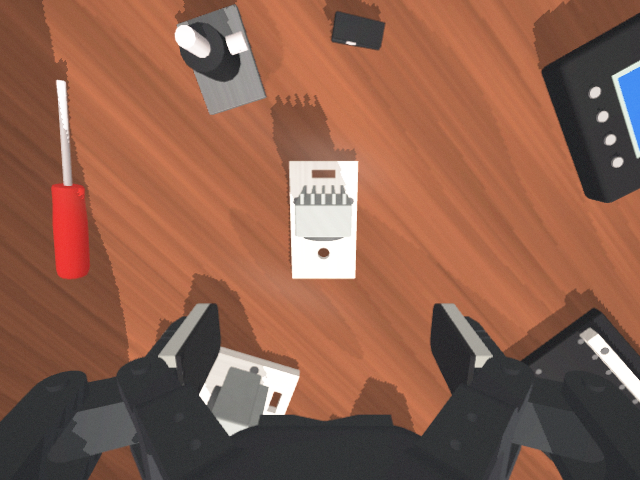

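Jig view: pin at (326,241), rail from (367,98) to (361,294), cap at (263,178). Sensor view: plate centred at (323,220), slot (323,174), round hole (323,253) on the far side from the fins, as described. Now I'll measure these.

```bash
python3 - <<'E'
from h import *
import pickle
c=pickle.load(open('sens.pkl','rb')); hsv=cv2.cvtColor(c['image'],cv2.COLOR_RGB2HSV)
m=((hsv[...,1]<60)&(hsv[...,2]>90)).astype(np.uint8); 
cs,_=cv2.findContours(m,cv2.RETR_EXTERNAL,cv2.CHAIN_APPROX_NONE)
for k in cs:
    if cv2.pointPolygonTest(k,(323,270),False)>0:
        w=onz(c,k[:,0],.008)[:,:2]*1000; print('sensor',cv2.minAreaRect(w.astype(np.float32)), cv2.boundingRect(k))
print('hole',onz(c,[[323.5,253]],.008)*1000,'slot',onz(c,[[323.5,174]],.008)*1000)
c=pickle.load(open('jig.pkl','rb')); im=c['image']; hsv=cv2.cvtColor(im,cv2.COLOR_RGB2HSV); g=hsv[...,2]
def crop(a): return a
# pin
p=im[231:251,316:336].min(2); ys,xs=np.nonzero(p>150); print('pin px',xs.mean()+316,ys.mean()+231,len(xs),xs.min()+316,xs.max()+316,ys.min()+231,ys.max()+231)
print('pin',onz(c,[[xs.mean()+316,ys.mean()+231]],.022)*1000)
# rail left edge rows
L=[];Rr=[]
for v in range(108,285,4):
    r=im[v,345:385].min(1)>130; i=np.nonzero(r)[0]
    if len(i): L.append((345+i[0]-.5,v)); Rr.append((345+i[-1]+.5,v))
for n,E in (('L',L),('R',Rr)):
    w=onz(c,E,.028)[:,:2]*1000; f=np.polyfit(w[:,1],w[:,0],1); res=w[:,0]-np.polyval(f,w[:,1]); g_=abs(res)<1.5; f=np.polyfit(w[g_,1],w[g_,0],1); print('rail',n,f,'yaw',-np.degrees(np.arctan(f[0])),res.std(), 'x at y=-83',np.polyval(f,-83))
# board outline left/right at top plane
E=[]
for v in range(105,260,5):
    r=im[v,225:330].max(1)<75; i=np.nonzero(r)[0]; E.append((225+i[0]-.5,v))
w=onz(c,E,.016)[:,:2]*1000; f=np.polyfit(w[:,1],w[:,0],1); print('board L',f,np.polyval(f,-83))
print('top edge',onz(c,[[320,94]],.016)*1000,'cap',onz(c,[[263,178]],.025)*1000)
E
```

```text
sensor ((526.3850708007812, 305.2392578125), (110.21403503417969, 60.7177734375), 47.536460876464844) (289, 161, 69, 118)
hole [[506.5692498  283.11095785   8.        ]] slot [[556.33280755 337.32297204   8.        ]]
pin px 325.19354838709677 241.08064516129033 62 321 329 237 245
pin [[610.67870187 -81.11151632  22.        ]]
rail L [-4.14857901e-02  6.37609971e+02] yaw 2.3755984507949806 0.3332735291597917 x at y=-83 641.0532913375185
rail R [-3.72231800e-02  6.50399576e+02] yaw 2.1317469175637385 0.31507206448327135 x at y=-83 653.4891000251995
board L [-3.96722882e-02  5.28606187e+02] 531.898986860161
top edge [[600.75877231  56.7612401   16.        ]] cap [[549.40554574 -19.96185927  25.        ]]
```

```bash
python3 - <<'E'
from h import *
e=np.array([np.cos(np.radians(47.54)),np.sin(np.radians(47.54))])
g=np.array([.5264,.3052])+.014*e
move_pose([*g,.26],down(47.54)); movel([*g,.193],vel=.08); grasp(60); pause(.2)
s=state(); print(s['t'],s['position'],s['grip_width'],s['grasp_force'],s['force'])
movel([*g,.33],vel=.15)
ey=np.array([-np.sin(np.radians(2.25)),np.cos(np.radians(2.25))]); ex=np.array([ey[1],-ey[0]])
pin=np.array([.6107,-.0811])
t=pin+(.030+.014-.016)*ey-.003*ex
move_pose([*t,.30],down(92.25)); movel([*t,.155+.038+.016+.006+.012],vel=.1); pause(.3)
s=state(); print(s['t'],s['position'],s['grip_width'],s['grasp_force'],s['force'],s['moment'])
shot('wrist','held.png'); shot('scene','held_s.png')
E
```

```text
6.8 [0.53610855 0.3155985  0.19355212] 0.5087428081525612 61.802000999450684 [ 0.18597784 -1.13913626  5.11767381]
10.4583 [ 0.60671429 -0.05326894  0.22740746] 0.5075833198070082 61.149373054504395 [-0.8804375   0.3470097  -2.36174865] [0.00551587 0.00375559 0.04616302]
```

View pics/held.png

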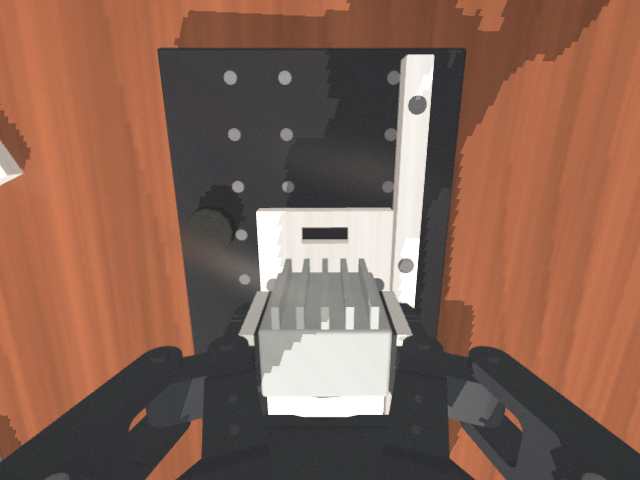

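View pics/held_s.png

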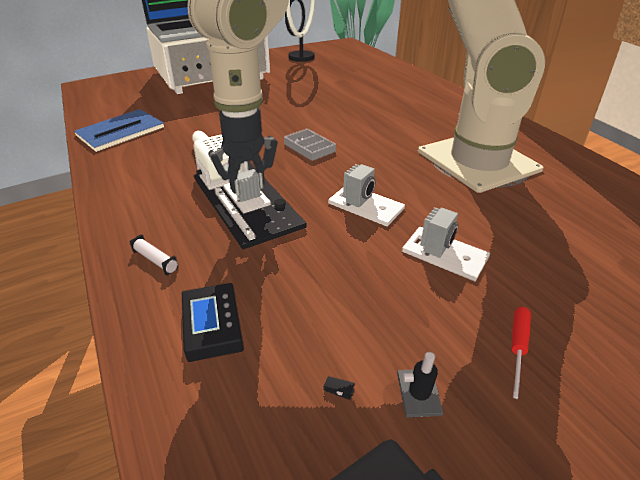

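The sensor hangs square in the grip: plate edge (257–393,209), slot (325,233), rail just right of it at about x=405, cap (210,228) clear. Next I'll lower it onto the pin and bring the edge to the rail.

```bash
cat >> h.py <<'E'
ey=np.array([-np.sin(np.radians(2.25)),np.cos(np.radians(2.25))]); ex=np.array([ey[1],-ey[0]])
pin=np.array([.6107,-.0811])
def jrel(p): d=np.array(p[:2])-pin; return np.round(np.r_[d@ex,d@ey,p[2]]*1000,2)
def rep(tag):
    s=state(); f=np.array(s['force']); print(tag,round(s['t'],2),'TCP rel pin',jrel(s['position']),'F',np.round([f[:2]@ex,f[:2]@ey,f[2]],1),'M',np.round(s['moment'],2),'w',round(s['grip_width'],3)); return np.array(s['position'])
E
python3 - <<'E'
from h import *
c=shot('wrist'); print('slot rel pin',jrel(onz(c,[[325,233]],.0424)[0]))
p=rep('start'); p0=p.copy()
print(movel([p[0],p[1],p[2]-.018],vel=.015,contact_N=3)); p=rep('down')
E
```

```text
slot rel pin [-3.37 59.83 42.4 ]
start 10.61 TCP rel pin [ -2.99  28.   227.13] F [-0.3 -0.1 -1.9] M [0.05 0.01 0.01] w 0.508
True
down 11.4 TCP rel pin [ -2.98  28.06 215.3 ] F [-1.9  0.5  5.8] M [-0.2   0.21  0.01] w 0.506
```

Contact came at the pin's top height. Now I'll move to the rail, then slide in +y with light pressure.

```bash
python3 - <<'E'
from h import *
p=rep('a')
t=p.copy(); t[:2]+=.007*ex
print(movel(t,vel=.01,contact_N=5)); p=rep('rail')
E
```

```text
a 11.4 TCP rel pin [ -2.98  28.06 215.3 ] F [-1.9  0.5  5.8] M [-0.2   0.21  0.01] w 0.506
True
rail 11.72 TCP rel pin [ -2.47  28.14 215.3 ] F [-1.8  0.3  5.9] M [-0.21  0.4  -0.05] w 0.506
```

```bash
python3 - <<'E'
from h import *
p=np.array(state()['position'])
for i in range(7):
    t=p.copy(); t[:2]+=.0007*(i+1)*ex
    movel(t,vel=.008); pause(.1); rep(i)
    s=state(); 
    if np.array(s['force'])[:2]@ex<-6: break
E
```

```text
0 12.15 TCP rel pin [ -1.66  28.15 215.45] F [-1.4 -0.6  2.3] M [-0.16  0.18 -0.09] w 0.507
1 12.5 TCP rel pin [ -1.28  28.16 215.32] F [-4.6 -0.7  4.6] M [-0.2   0.98 -0.18] w 0.508
2 12.85 TCP rel pin [ -0.69  28.19 215.32] F [-5.2  0.5  5.7] M [-0.28  1.21 -0.13] w 0.51
3 13.2 TCP rel pin [-3.0000e-02  2.8160e+01  2.1529e+02] F [-4.2  0.8  5.9] M [-0.21  1.24 -0.12] w 0.506
4 13.55 TCP rel pin [  0.68  28.17 215.31] F [-5.4  0.6  6.1] M [-0.24  1.31 -0.18] w 0.508
5 13.9 TCP rel pin [  1.39  28.16 215.3 ] F [-5.6  0.4  6.2] M [-0.26  1.24 -0.15] w 0.508
6 14.25 TCP rel pin [  2.08  28.14 215.28] F [-5.3 -0.1  6.6] M [-0.23  1.27 -0.15] w 0.513
```

Force is flat at about 5 N, which could be pin friction rather than the rail. I'll look closely.

```bash
python3 - <<'E'
from h import *
c=shot('wrist'); im=c['image'][180:330,230:430,::-1]; cv2.imwrite('pics/edge.png',cv2.resize(im,None,fx=4,fy=4,interpolation=cv2.INTER_CUBIC))
import pickle; pickle.dump(c,open('edge.pkl','wb'))
E
```

```text
(no output)
```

View pics/edge.png

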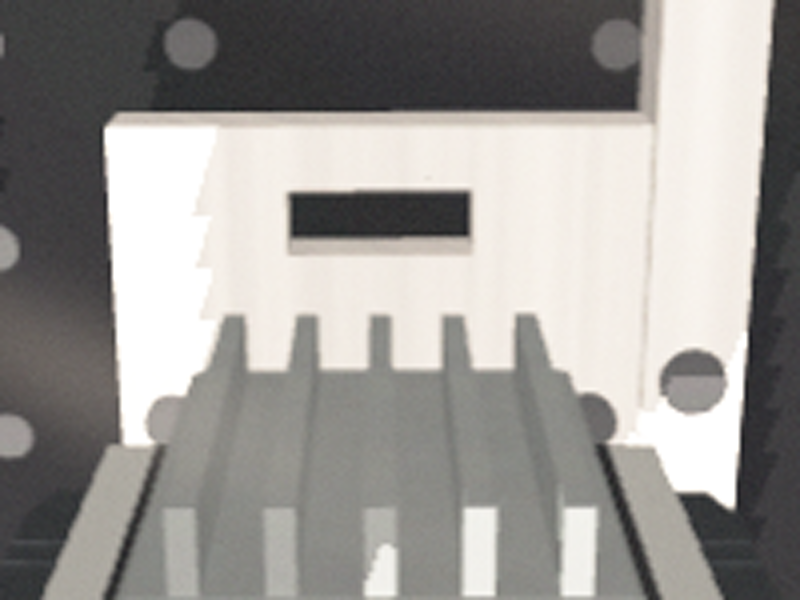

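```bash
python3 - <<'E'
from h import *
p=np.array(state()['position']); f0=np.array(state()['force'])[:2]@ex
for i in range(5):
    t=p.copy(); t[:2]+=.0004*(i+1)*ex
    movel(t,vel=.008); pause(.1); rep(i)
    if np.array(state()['force'])[:2]@ex<f0-4: break
E
```

```text
0 14.65 TCP rel pin [  2.13  28.16 215.32] F [-6.   0.4  5.9] M [-0.29  1.29 -0.19] w 0.508
1 15.0 TCP rel pin [  2.47  28.14 215.28] F [-5.8 -0.6  6.2] M [-0.2  1.4 -0.2] w 0.51
2 15.35 TCP rel pin [  2.67  28.16 215.25] F [-7.3  1.1  7. ] M [-0.31  1.81 -0.29] w 0.509
3 15.7 TCP rel pin [  2.85  28.23 215.22] F [-9.8 -0.5  8.3] M [-0.28  2.22 -0.35] w 0.511
4 16.05 TCP rel pin [  3.04  28.23 215.19] F [-10.2   1.4  10.4] M [-0.33  2.6  -0.4 ] w 0.511
```

Rail contact is at x≈2.5 mm. I'll ease back slightly and slide along the rail while watching Fz.

```bash
python3 - <<'E'
from h import *
p=np.array(state()['position']); b=p.copy(); b[:2]-=.0004*ex; 
movel(b,vel=.01); rep('back')
b[:2]+=.010*ey; movel(b,vel=.02); pause(.1); rep('10')
for i in range(13):
    t=b.copy(); t[:2]+=.0008*(i+1)*ey
    movel(t,vel=.012); pause(.1); rep(i)
    if state()['force'][2]<1: break
E
```

```text
back 16.34 TCP rel pin [  2.34  28.18 215.27] F [-4.5 -0.4  5.2] M [-0.33  1.21 -0.16] w 0.507
10 17.09 TCP rel pin [  2.44  36.45 215.12] F [-4.3 -5.2  4.7] M [-1.54  0.81 -0.2 ] w 0.512
0 17.44 TCP rel pin [  2.46  37.01 215.12] F [-4.5 -6.1  3.8] M [-1.67  0.78 -0.27] w 0.515
1 17.79 TCP rel pin [  2.45  37.81 215.08] F [-2.9 -5.5  3.5] M [-1.69  0.77 -0.23] w 0.509
2 18.14 TCP rel pin [  2.44  38.64 215.03] F [-3.6 -5.3  3.5] M [-1.71  0.75 -0.2 ] w 0.511
3 18.49 TCP rel pin [  2.45  39.62 215.01] F [-2.6 -5.1  3.5] M [-1.49  0.75 -0.22] w 0.511
4 18.84 TCP rel pin [  2.36  41.94 214.65] F [-2.2 -0.6 -2.3] M [-0.32  0.52 -0.19] w 0.508
```

The hole found the pin: Fz fell to the free weight at y≈42. Lowering it flat now.

```bash
python3 - <<'E'
from h import *
p=np.array(state()['position'])
for i in range(10):
    t=p.copy(); t[2]-=.0008*(i+1)
    movel(t,vel=.015); pause(.08); q=rep(i)
    if state()['force'][2]>5: break
E
```

```text
0 19.18 TCP rel pin [  2.2   42.31 213.49] F [-1.5 -0.2 -4.1] M [ 0.06  0.51 -0.12] w 0.507
1 19.51 TCP rel pin [  2.2   42.29 212.92] F [-4.1  1.3 -2.9] M [ 0.33  0.82 -0.17] w 0.511
2 19.84 TCP rel pin [  2.23  42.17 212.18] F [-5.3  1.8 -1.6] M [ 0.45  1.14 -0.23] w 0.51
3 20.18 TCP rel pin [  2.25  42.08 211.47] F [-5.   2.4  0.2] M [ 0.26  1.2  -0.28] w 0.508
4 20.51 TCP rel pin [  2.25  42.08 210.73] F [-5.2  2.6 -0.9] M [ 0.31  1.25 -0.32] w 0.506
5 20.84 TCP rel pin [  2.25  42.12 210.  ] F [-6.3  1.3  1.3] M [ 0.28  1.24 -0.31] w 0.51
6 21.18 TCP rel pin [  2.27  42.17 209.68] F [-7.6  1.4  5.8] M [ 0.29  1.79 -0.37] w 0.505
```

```bash
python3 - <<'E'
from h import *
p=np.array(state()['position'])
t=p.copy(); t[2]-=.0006; t[:2]-=.0003*ex; movel(t,vel=.01); pause(.2); rep('press')
ungrasp(); pause(.3); q=rep('open')
movel([q[0],q[1],q[2]+.13],vel=.12)
t=np.r_[pin+.06*ey,.40]; move_pose(t,down(92.25)); pause(.3)
c=shot('wrist','after.png'); rep('up')
import pickle; pickle.dump(c,open('after.pkl','wb'))
E
```

```text
press 21.62 TCP rel pin [  2.11  42.14 209.66] F [-5.5  1.8  3. ] M [ 0.16  1.28 -0.31] w 0.506
open 22.42 TCP rel pin [  1.97  42.18 209.05] F [-0.4 -0.3  0.1] M [-0.02  0.03 -0.02] w 1.001
up 24.36 TCP rel pin [-9.000e-02  5.962e+01  3.991e+02] F [-0.4  0.2 -0.4] M [-0.01 -0.01 -0.04] w 1.0
```

View pics/after.png

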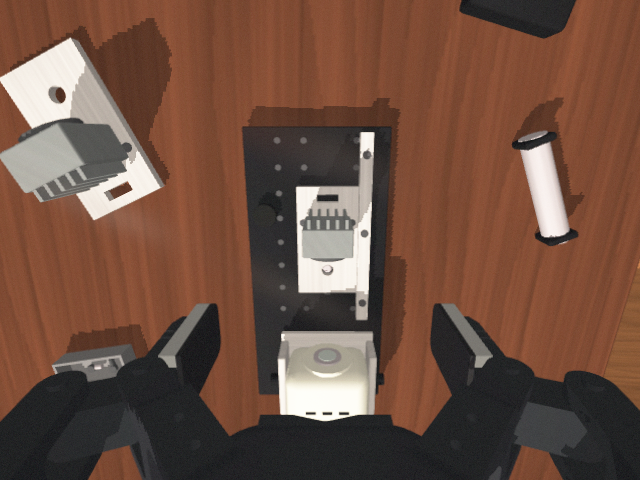

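The pin shows in the round hole at (327,269). The plate is square against the rail and the cap at (266,206) is in place. One scene crop to check it lies flat.

```bash
python3 - <<'E'
from h import *
c=shot('scene'); cv2.imwrite('pics/fin.png',cv2.resize(c['image'][120:250,185:315,::-1],None,fx=4.5,fy=4.5,interpolation=cv2.INTER_CUBIC))
import pickle
c=pickle.load(open('after.pkl','rb')); print('hole,pin',jrel(onz(c,[[327,269.5]],.024)[0]),'front/back edge',jrel(onz(c,[[328,293]],.024)[0]),jrel(onz(c,[[327,187]],.024)[0]))
E
```

```text
hole,pin [ 0.52 -0.63 24.  ] front/back edge [  1.58 -26.9   24.  ] [ 0.47 83.71 24.  ]
```

View pics/fin.png

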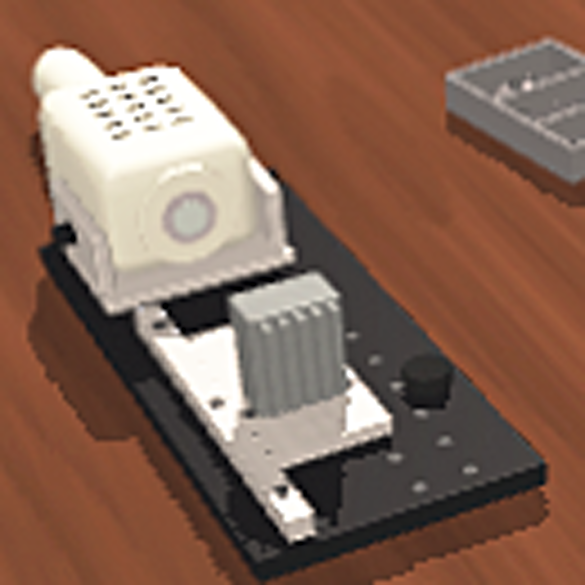

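The plate lies flat at the rail with its sensing face towards the laser, and nothing else has moved.

```bash
python3 -c "
from h import *
print(sign_off())"
```

```text
the job is handed in; nothing more can be done
None
```

The sensor sits on the jig with the pin in its round hole, flat against the rail as far as the pictures show, with its face to the laser; it is released and the job is handed in, with no verdict returned.

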